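# Glue bottles shut and back in their row on the rack

## Task

Put the three glue bottles on the table away: one has its push-pull spout still pulled up, so push that right down while the bottle stands on the table, before you pick it up. Then stand all three on the lower shelf of the wire rack, beside the glue bottle already there, so that the four make one straight row, in line with it along the shelf and side by side with less than a finger's width between neighbours. Keep the bottles upright all the way, and leave the bottle on the shelf and everything else where it is.

Things in the scene. Friction and masses are not known exactly. Their poses are not given: they have to be found in the camera images.
- rack: Fixed two-tier bench rack. Origin: centre of its footprint on the table; x = depth, away from its open front, which faces the robot; y = along the shelf; z up. Lower shelf: wooden board 130 mm deep, 400 mm long, top 20 mm above the table, no lip. 10 mm posts at x = -40 and +62 mm, y = -206 and +206 mm.
- shelf_mid (a point): Middle of the lower shelf board's top, 20 mm above the table. The row stands along the board's middle line, which runs through this point along the rack's y; bottle_d stands on that line.
- front_bar (a point): Middle of the upper tier's 8 mm front bar, 40 mm in front of the middle line and 279 mm above the table. The tier is an open wire grid from here to 102 mm further back, lowest wires 272 mm above the table. A tool pointing straight down cannot get over the row; one leaning in from the front at 40 to 45 deg from vertical can.
- bottle_a: White glue bottle, round, about 0.18 kg; origin: centre of underside, z up. Body 52 mm across to 66 mm up, shoulder narrowing to a 25 mm neck at 84 mm, firm grey ribbed collar 28 mm across at 93-122 mm (grip here, TCP 115 mm up clears the shoulder even tilted), 22 mm spout, top at 134 mm shut, 142 mm fully up. Starts on the table, spout up.
- bottle_b: White glue bottle, round, about 0.18 kg; origin: centre of underside, z up. Body 52 mm across to 66 mm up, shoulder narrowing to a 25 mm neck at 84 mm, firm grey ribbed collar 28 mm across at 93-122 mm (grip here, TCP 115 mm up clears the shoulder even tilted), 22 mm spout, top at 134 mm shut, 142 mm fully up. Starts on the table, shut.
- bottle_c: White glue bottle, round, about 0.18 kg; origin: centre of underside, z up. Body 52 mm across to 66 mm up, shoulder narrowing to a 25 mm neck at 84 mm, firm grey ribbed collar 28 mm across at 93-122 mm (grip here, TCP 115 mm up clears the shoulder even tilted), 22 mm spout, top at 134 mm shut, 142 mm fully up. Starts on the table, shut.
- bottle_d: White glue bottle, round, about 0.18 kg; origin: centre of underside, z up. Body 52 mm across to 66 mm up, shoulder narrowing to a 25 mm neck at 84 mm, firm grey ribbed collar 28 mm across at 93-122 mm (grip here, TCP 115 mm up clears the shoulder even tilted), 22 mm spout, top at 134 mm shut, 142 mm fully up. Shut, on the shelf's middle line near either end; room is on the jar's side.
- spout_a (a joint): Push-pull spout of bottle_a: 0 = fully down (shut), 0.008 m = fully up (open, a thin stem shows under it). Slides along the bottle's axis, stays where left, takes about 5 N straight down, then stops hard.
- spout_b (a joint): Push-pull spout of bottle_b: 0 = fully down (shut), 0.008 m = fully up (open, a thin stem shows under it). Slides along the bottle's axis, stays where left, takes about 5 N straight down, then stops hard.
- spout_c (a joint): Push-pull spout of bottle_c: 0 = fully down (shut), 0.008 m = fully up (open, a thin stem shows under it). Slides along the bottle's axis, stays where left, takes about 5 N straight down, then stops hard.
- spout_d (a joint): Push-pull spout of bottle_d: 0 = fully down (shut), 0.008 m = fully up (open, a thin stem shows under it). Slides along the bottle's axis, stays where left, takes about 5 N straight down, then stops hard.
- shelf_jar: Bystander: lidded glass jar, 62 mm in diameter, 85 mm high, near the other end of the lower shelf. Origin: centre of its underside.
- water_jar: Bystander: open glass water jar on the table, 68 mm in diameter, 70 mm high. Origin: centre of its underside.
- palette: Bystander: flat white six-well palette on the table, 120 x 90 x 12 mm. Origin: centre of its underside.
- tray: Bystander: white open foam tray with bits of eggshell on the table, 170 x 190 x 32 mm. Origin: centre of its underside.

How it is judged:
By the outcome, as a careful person would: the job done as asked, in the order asked, and still so for the second after the job is handed in, with the robot touching nothing.
It also fails if it takes over 72 s, if anything falls off the work surface, if the arm or the gripper's body presses on something with over 40 N, if the wrist force passes 120 N, or if a joint passes its speed limit or range.

## Robot

A 6-joint arm with a two-finger parallel gripper is mounted at the origin on the work surface. World frame = base frame: x ahead of the robot, y to its left, z up, the work surface at z = 0. Lengths are in m, angles in rad, forces in N, time in s.
With the tool pointing down it reaches from about 0.375 to 0.825 m from the base axis. Payload 5.5 kg.
Tool frame: the origin (TCP) lies between the finger pads, 19 mm behind the fingertips; this is the grasp point; z points along the fingers, y is the line along which they close (so a half turn about z gives the same grasp; the last joint's range is limited). The gripper opens to 85 mm and grips with 20 to 120 N. Pads are 22 mm wide; open, the fingers measure 114 mm over their backs; the gripper's body (76 mm by 85 mm) begins 54 mm behind the grasp point. The pads swing forward as they close: fully open they stand 13 mm farther back than shut.
Start: joints at [-1.169, 0.314, -0.047, 1.21, 0, 1.571], TCP at [0.235, -0.552, 0.25] pointing down, gripper open.
Joint ranges: [-2.67, 2.67], [-0.69, 1.73], [-1.03, 1.25], [-2.08, 2.16], [-1.42, 1.45], [-3.14, 3.14]. Speed limits (rad/s): [2.39, 2.39, 3.01, 3.14, 3.14, 3.14].

## Interface

Orientations are given as a rotation vector (axis times angle).
In Python, from plant import ctrl, viewer, finder gives the robot as it stands.
- The arm moves only by the shell command python3 -m pendant 'ROWS'. ROWS is JSON, a list of rows, each an object with "offset": the shift along the tool's x, y, z each as a share of 0.2 m, from -1 to 1, a list of three; "rot": the turn, a rotation vector about the tool's x, y, z each as a share of 120 degrees, from -1 to 1, a list of three; "hand": the opening, from -1 (shut) to 1 (fully open). A call has exactly 8 rows; each row is the pose to reach, as a shift and turn from the pose commanded when the call began, along the tool's axes at that moment; what a row does not reach only later rows make up. A row lasts 1/12 s, in which the tool goes at most 41.7 mm and 7.16 degrees, less where a joint would pass 70% of its speed; a pose out of reach is approached as far as the arm can. A call with a number of a shift or a turn outside -1 to 1 is refused whole. A call with a gripper value outside its range is refused whole. The fingers move at their own pace and stop on an object; the grip force is fixed at half the most. Time passes only in rows, so rows that repeat a pose let the fingers close, or fill a call up. It gives the time, the measured TCP pose, the force, the opening and the grip force at its end, in the units of the state.
- ctrl.get_obs(): the state, without advancing time (a new reading comes with each control period).
- viewer.capture(name): name is "side" or "top"; returns a dict with "frame" (480x640x3 uint8, red, green, blue), "depth" (480x640 float32, m along the optical axis (not along the pixel's ray), 0 where there is no reading), "fov_y" (degrees; the focal length in pixels is half the picture's height over the tangent of half this angle, whatever the lens; pixels are square), "cx", "cy" (the principal point, pixels), "pose" (4x4, takes a point from camera to world coordinates). Camera axes: x right, y down, z forward; pixel columns grow to the right and rows downward; lengths in m; the calibration is good to about 2 mm. A picture is of the moment at which its call begins.
- ctrl.finish_job(): hands the job in; it is judged then, once.
Trained networks look in a picture, given as the dict that the camera call returned (one of the last four; its "shot" number tells which), for a name from the list of things; names that differ only in an ending like _2 or _b are one class to them, and where a whole thing is asked for, a point or a joint stands for the part that bears it (a point fixed in the world has none). Each returns a list of dicts, best first, with "conf" (0 to 1); they miss things now and then, are a little off and sometimes report something else, mostly with a low value. They report only what shows in the picture. A call takes as long as a camera call.
- finder.spot_in(picture, thing): "rect" ([left, top, right, bottom] in pixels, round what is visible of it).
The state is a dict: "time": time; "joint_pos": joint angles; "joint_vel": joint speeds; "joint_torque": joint torques, N m; "eef_pos": TCP position; "tcp_rot": TCP orientation; "ft_force": force on the tool from outside, world axes, zero at the start; "torque": the same for the moment, N m; "gripper_width": finger opening in m; "grip_force": force on a finger pad.
Only numpy, scipy, OpenCV 4.12 (cv2) and the standard library are available. Lean on these libraries where they do the work, as an engineer would, in place of code of your own. Each camera call takes 0.05 s, during which the arm holds its last target. There are 200 camera calls.

## Working session

There is one attempt and no reset: what is moved stays moved. The work goes in short steps, Python scripts to look and compute and a shell command to move; the robot and the scene stay as the last step left them, time stands still between calls to the robot, and variables do not carry over. Pictures are saved under pics/ and viewed, at most 10 in all, crops included, and the job is handed in when it is done.

```bash
ls; mkdir -p pics; cat > h.py <<'E'
import numpy as np, cv2
from plant import ctrl, viewer, finder
from scipy.spatial.transform import Rotation as R
def cap(n):
    p=viewer.capture(n); cv2.imwrite(f"pics/{n}_{p['shot']}.png",p['frame'][:,:,::-1]); return p
def world(p,u,v,d):
    f=240/np.tan(np.radians(p['fov_y'])/2); u,v,d=map(np.asarray,(u,v,d))
    c=np.stack([(u-p['cx'])*d/f,(v-p['cy'])*d/f,d],-1)
    return c@p['pose'][:3,:3].T+p['pose'][:3,3]
def cloud(p):
    v,u=np.mgrid[:480,:640]; return world(p,u,v,p['depth'])
E
python3 - <<'E'
from h import *
np.set_printoptions(precision=3,suppress=True)
o=ctrl.get_obs(); print({k:np.round(v,3) for k,v in o.items()})
for n in('top','side'):
    p=cap(n); print(n,p['shot'],p['fov_y'],p['cx'],p['cy'],p['pose'])
    W=cloud(p)
    for t in('bottle_a','spout_a','shelf_jar','water_jar','rack','palette','tray'):
        for r in finder.spot_in(p,t):
            if r['conf']<.2: continue
            l,tp,rr,b=[int(x) for x in r['rect']]; w=W[tp:b,l:rr][p['depth'][tp:b,l:rr]>0]
            m=w[w[:,2]>w[:,2].max()-.008].mean(0) if len(w) else None
            print(t,round(r['conf'],2),np.round(r['rect'],0),m, w[:,2].max() if len(w) else '')
E
```

```text
pics
{'time': np.float64(0.0), 'joint_pos': array([-1.169,  0.314, -0.048,  1.21 , -0.   ,  1.571]), 'joint_vel': array([-0.001,  0.   ,  0.001,  0.   , -0.001, -0.   ]), 'joint_torque': array([ -0.002, -53.959,  33.975,   0.019,  -0.   ,  -0.   ]), 'eef_pos': array([ 0.234, -0.552,  0.249]), 'tcp_rot': array([-3.077, -0.627,  0.001]), 'ft_force': array([ 0.171, -0.881, -0.433]), 'torque': array([ 0.027,  0.05 , -0.006]), 'grip_force': np.float64(0.0), 'gripper_width': np.float64(0.085)}
top 1 48.40884003064477 318.76063609748905 236.3532287959204 [[-0.007 -0.984  0.175  0.319]
 [-1.     0.006 -0.008  0.102]
 [ 0.007 -0.175 -0.984  1.589]
 [ 0.     0.     0.     1.   ]]
bottle_a 0.83 [247. 269. 267. 291.] [0.468 0.268 0.144] 0.14897696967963658
bottle_a 0.54 [323. 258. 343. 277.] [0.51  0.047 0.134] 0.1391231640218238
bottle_a 0.54 [433. 259. 456. 276.] [ 0.498 -0.273  0.135] 0.13969887774714818
bottle_a 0.49 [290. 201. 307. 223.] [0.628 0.141 0.284] 0.2887838406634671
spout_a 0.61 [253. 275. 257. 282.] [0.468 0.267 0.143] 0.1489384809302925
spout_a 0.49 [449. 263. 452. 266.] [ 0.499
[... 1103 characters left out ...]
0.139] 0.14335353551176078
spout_a 0.47 [351. 242. 359. 248.] [0.509 0.054 0.13 ] 0.13511841720680595
shelf_jar 0.79 [280. 209. 297. 245.] [0.634 0.22  0.281] 0.28466729292087595
shelf_jar 0.47 [245. 145. 311. 328.] [0.71  0.038 0.288] 0.2920816715119644
water_jar 0.77 [391. 218. 411. 253.] [ 0.39  -0.156  0.068] 0.07264176815040901
rack 0.9 [242. 144. 310. 322.] [0.711 0.027 0.288] 0.2920816715119644
palette 0.68 [370. 293. 418. 332.] [0.458 0.271 0.134] 0.13655293470198215
palette 0.36 [361. 296. 372. 306.] [0.467 0.274 0.139] 0.14335353551176078
palette 0.34 [243. 146. 311. 327.] [0.71  0.038 0.288] 0.2920816715119644
tray 0.97 [322. 398. 435. 480.] [0.431 0.487 0.03 ] 0.03445650697845648
```

View pics/top_1.png

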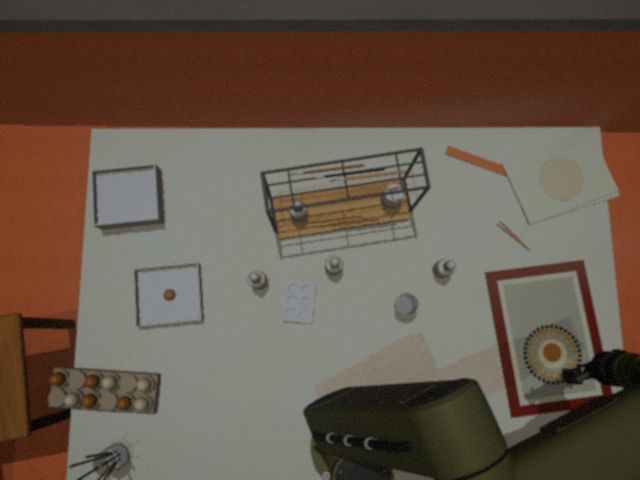

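View pics/side_2.png

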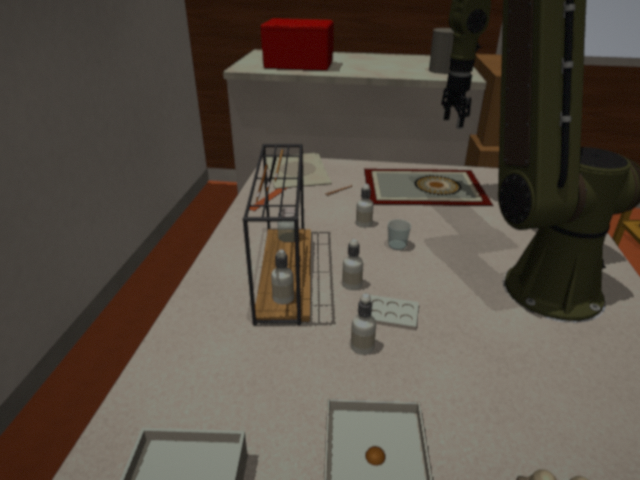

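The top view shows bottles at about (258,280), (334,266) and (445,268). The shelf bottle is at (298,211) and the shelf jar at (392,195). The left table bottle is about 8 mm taller than the others, so it is the open one. Next I'll fit exact axes and the rack frame.

```bash
cat > meas.py <<'E'
from h import *
from scipy.optimize import least_squares
np.set_printoptions(precision=4,suppress=True)
def circ(xy,r):
    s=least_squares(lambda c:np.hypot(*(xy-c).T)-r,xy.mean(0)+[0,0],loss='soft_l1',f_scale=.002)
    return s.x,np.sqrt(np.mean(s.fun**2))
def bottle(W,c,z0,tab):
    out=[]
    for lo,hi,r in((.015,.06,.026),(.097,.12,.014)):
        m=(np.hypot(W[...,0]-c[0],W[...,1]-c[1])<.04)&(W[...,2]>z0+tab+lo)&(W[...,2]<z0+tab+hi)
        if m.sum()>8: x,e=circ(W[m][:,:2],r); out.append((x.round(4),round(e,4),m.sum()))
    m=(np.hypot(W[...,0]-c[0],W[...,1]-c[1])<.035)&(W[...,2]<z0+.2)
    out.append(('top',np.percentile(W[m][:,2],99).round(4)-tab-z0))
    return out
E
python3 - <<'E'
from meas import *
for n in('top','side'):
    p=cap(n); W=cloud(p); ok=p['depth']>0
    t=ok&(abs(W[...,2])<.015)&(W[...,0]>.35)&(W[...,0]<.6)&(abs(W[...,1])<.35); tab=np.median(W[t][:,2]); print(n,'table',tab)
    for c,z in (((.468,.27),0),((.509,.05),0),((.498,-.271),0),((.64,.15),.02),((.67,-.13),.02)):
        print(c,bottle(W,c,z,tab))
    hsv=cv2.cvtColor(p['frame'],cv2.COLOR_RGB2HSV)
    m=ok&(abs(W[...,2]-tab-.02)<.008)&(W[...,0]>.52)&(W[...,0]<.85)&(W[...,1]<.3)&(W[...,1]>-.3)&(hsv[...,1]>100)
    r=cv2.minAreaRect((W[m][:,:2]*1000).astype(np.float32)); print('board',m.sum(),r,np.median(W[m][:,2]))
    q=ok&(W[...,2]>.265+tab)&(W[...,2]<.31)&(W[...,0]>.52)&(W[...,0]<.85)&(W[...,1]<.3)&(W[...,1]>-.3)
    r=cv2.minAreaRect((W[q][:,:2]*1000).astype(np.float32)); print('tier',q.sum(),r,np.median(W[q][:,2])); print(cv2.boxPoints(r))
    g=m[::2,::2]
    np.save('pics/%s_tier.npy'%n,W[q])
    # shelf objects map
    s=ok&(W[...,2]>.05)&(W[...,2]<.16)&(W[...,0]>.55)&(W[...,0]<.85)&(abs(W[...,1])<.25)
    print('shelf pts',s.sum()); 
    k=cv2.kmeans(W[s][:,:2].astype(np.float32),2,None,(3,50,1e-5),5,0); print(k[2],np.bincount(k[1].ravel()))
E
```

```text
top table 0.000299563235004241
(0.468, 0.27) [(array([0.4683, 0.2689]), np.float64(0.0004), np.int64(36)), (array([0.4689, 0.2693]), np.float64(0.0012), np.int64(22)), ('top', np.float64(0.14440043676499575))]
(0.509, 0.05) [(array([0.5094, 0.0474]), np.float64(0.0004), np.int64(28)), (array([0.5096, 0.0468]), np.float64(0.0014), np.int64(28)), ('top', np.float64(0.13780043676499576))]
(0.498, -0.271) [(array([ 0.4989, -0.2738]), np.float64(0.0007), np.int64(71)), (array([ 0.4986, -0.2738]), np.float64(0.0009), np.int64(30)), ('top', np.float64(0.13610043676499575))]
(0.64, 0.15) [(array([0.668 , 0.1506]), np.float64(0.0008), np.int64(60)), (array([0.6676, 0.1509]), np.float64(0.001), np.int64(16)), ('top', np.float64(0.13790043676499578))]
(0.67, -0.13) [(array([ 0.7055, -0.1253]), np.float64(0.0017), np.int64(87)), ('top', np.float64(0.08970043676499576))]
board 4012 ((685.2559204101562, 20.399734497070312), (126.23090362548828, 401.046875), 8.936775207519531) 0.019998833150782103
tier 2607 ((698.06689453125, 23.444137573242188), (112.56062316894531, 422.8102111816406), 8.654500961
[... 778 characters left out ...]
y([0.6674, 0.1502]), np.float64(0.0015), np.int64(228)), (array([0.6673, 0.1503]), np.float64(0.0014), np.int64(103)), ('top', np.float64(0.133970036361366))]
(0.67, -0.13) [(array([ 0.7128, -0.1175]), np.float64(0.0024), np.int64(40)), ('top', np.float64(0.086270036361366))]
board 2853 ((686.265380859375, 23.628097534179688), (128.85589599609375, 415.55841064453125), 8.553404808044434) 0.019425642446249225
tier 1717 ((697.7337646484375, 24.774688720703125), (110.60769653320312, 427.9459228515625), 8.69744873046875) 0.28137358200526774
[[ 610.7095  227.9242]
 [ 675.4222 -195.1006]
 [ 784.758  -178.3748]
 [ 720.0453  244.65  ]]
shelf pts 1602
[[ 0.712  -0.1346]
 [ 0.6648  0.1867]] [ 494 1108]
```

```bash
cat > plan.py <<'E'
from h import *
np.set_printoptions(precision=3,suppress=True)
A=np.radians(8.65); RX=np.array([np.cos(A),np.sin(A),0]); RY=np.array([-np.sin(A),np.cos(A),0])
def ori(lean):
    l=np.radians(lean); z=np.sin(l)*RX-np.array([0,0,np.cos(l)]); return R.from_matrix(np.c_[np.cross(RY,z),RY,z])
def plan(wps,start=None):
    o=ctrl.get_obs(); p=o['eef_pos']; r=R.from_rotvec(o['tcp_rot'])
    if start: p,r=np.array(start[0]),start[1]
    for q,s in wps:
        q=np.array(q); off=r.inv().apply(q-p)/.2; rot=(r.inv()*s).as_rotvec()/np.radians(120)
        print(q,'off',off,'rot',rot,'' if max(abs(off).max(),abs(rot).max())<=1 else 'TOO FAR'); p,r=q,s
def yawed(r,deg): return R.from_euler('z',deg,degrees=True)*r
E
python3 - <<'E'
from plan import *
r0=R.from_rotvec(ctrl.get_obs()['tcp_rot']); print(r0.as_matrix(), ori(0).as_matrix())
plan([((.37,-.40,.25),yawed(r0,55)),((.45,-.22,.25),yawed(r0,110)),((.46,-.03,.25),ori(0)),((.468,.16,.25),ori(0)),((.468,.269,.2),ori(0))])
E
```

```text
[[ 0.92   0.391  0.   ]
 [ 0.391 -0.92  -0.   ]
 [ 0.     0.    -1.   ]] [[-0.989 -0.15   0.   ]
 [-0.15   0.989  0.   ]
 [-0.     0.    -1.   ]]
[ 0.37 -0.4   0.25] off [ 0.921 -0.436  0.   ] rot [ 0.     0.    -0.458] 
[ 0.45 -0.22  0.25] off [0.963 0.204 0.   ] rot [ 0.     0.    -0.458] 
[ 0.46 -0.03  0.25] off [0.66  0.685 0.   ] rot [ 0.     0.    -0.464] 
[0.468 0.16  0.25 ] off [-0.182  0.933  0.   ] rot [0. 0. 0.] 
[0.468 0.269 0.2  ] off [-0.082  0.539  0.25 ] rot [0. 0. 0.]
```

```bash

python3 -m pendant '[{"offset":[0.92,-0.436,0],"rot":[0,0,-0.458],"hand":-1},{"offset":[0.92,-0.436,0],"rot":[0,0,-0.458],"hand":-1},{"offset":[0.92,-0.436,0],"rot":[0,0,-0.458],"hand":-1},{"offset":[0.92,-0.436,0],"rot":[0,0,-0.458],"hand":-1},{"offset":[0.92,-0.436,0],"rot":[0,0,-0.458],"hand":-1},{"offset":[0.92,-0.436,0],"rot":[0,0,-0.458],"hand":-1},{"offset":[0.92,-0.436,0],"rot":[0,0,-0.458],"hand":-1},{"offset":[0.92,-0.436,0],"rot":[0,0,-0.458],"hand":-1}]'
python3 -m pendant '[{"offset":[0.963,0.204,0],"rot":[0,0,-0.458],"hand":-1},{"offset":[0.963,0.204,0],"rot":[0,0,-0.458],"hand":-1},{"offset":[0.963,0.204,0],"rot":[0,0,-0.458],"hand":-1},{"offset":[0.963,0.204,0],"rot":[0,0,-0.458],"hand":-1},{"offset":[0.963,0.204,0],"rot":[0,0,-0.458],"hand":-1},{"offset":[0.963,0.204,0],"rot":[0,0,-0.458],"hand":-1},{"offset":[0.963,0.204,0],"rot":[0,0,-0.458],"hand":-1},{"offset":[0.963,0.204,0],"rot":[0,0,-0.458],"hand":-1}]'
python3 - <<'E'
from plan import *
print(ctrl.get_obs()['joint_pos'])
plan([((.46,-.03,.25),ori(0)),((.468,.16,.25),ori(0)),((.468,.269,.2),ori(0))])
E
```

```text
time: 1.57
eef_pos: [0.3706, -0.3992, 0.2502]
tcp_rot: [2.434, 1.986, -0.0]
ft_force: [0.4, -0.3, 0.0]
gripper_width: -0.0002
grip_force: 0.0
time: 2.23
eef_pos: [0.4503, -0.2192, 0.2502]
tcp_rot: [1.243, 2.885, -0.0]
ft_force: [-0.5, -0.3, -0.1]
gripper_width: 0.0
grip_force: 0.0
[-0.453  0.127 -0.282  1.162 -0.     0.36 ]
[ 0.46 -0.03  0.25] off [0.654 0.685 0.001] rot [-0.    0.   -0.46] 
[0.468 0.16  0.25 ] off [-0.182  0.933  0.   ] rot [0. 0. 0.] 
[0.468 0.269 0.2  ] off [-0.082  0.539  0.25 ] rot [0. 0. 0.]
```

```bash

python3 -m pendant '[{"offset":[0.654,0.685,0],"rot":[0,0,-0.46],"hand":-1},{"offset":[0.654,0.685,0],"rot":[0,0,-0.46],"hand":-1},{"offset":[0.654,0.685,0],"rot":[0,0,-0.46],"hand":-1},{"offset":[0.654,0.685,0],"rot":[0,0,-0.46],"hand":-1},{"offset":[0.654,0.685,0],"rot":[0,0,-0.46],"hand":-1},{"offset":[0.654,0.685,0],"rot":[0,0,-0.46],"hand":-1},{"offset":[0.654,0.685,0],"rot":[0,0,-0.46],"hand":-1},{"offset":[0.654,0.685,0],"rot":[0,0,-0.46],"hand":-1}]'
python3 -m pendant '[{"offset":[-0.182,0.933,0],"rot":[0,0,0],"hand":-1},{"offset":[-0.182,0.933,0],"rot":[0,0,0],"hand":-1},{"offset":[-0.182,0.933,0],"rot":[0,0,0],"hand":-1},{"offset":[-0.182,0.933,0],"rot":[0,0,0],"hand":-1},{"offset":[-0.182,0.933,0],"rot":[0,0,0],"hand":-1},{"offset":[-0.264,1,0],"rot":[0,0,0],"hand":-1},{"offset":[-0.264,1,0.1],"rot":[0,0,0],"hand":-1},{"offset":[-0.264,1,0.25],"rot":[0,0,0],"hand":-1}]'
python3 - <<'E'
from plan import *
print(ctrl.get_obs()['joint_pos'])
plan([((.468,.269,.2),ori(0)),((.468,.269,.165),ori(0)),((.468,.269,.151),ori(0))])
E
```

```text
time: 2.9
eef_pos: [0.4611, -0.0302, 0.2502]
tcp_rot: [-0.235, 3.132, -0.0]
ft_force: [-0.4, -0.6, 0.4]
gripper_width: 0.0001
grip_force: 0.0
time: 3.57
eef_pos: [0.4878, 0.1767, 0.2021]
tcp_rot: [-0.226, 3.127, 0.003]
ft_force: [0.5, 0.8, 0.2]
gripper_width: 0.0001
grip_force: 0.0
[ 0.347  0.182 -0.329  1.054 -0.     0.203]
[0.468 0.269 0.2  ] off [0.032 0.471 0.011] rot [ 0.001  0.003 -0.003] 
[0.468 0.269 0.165] off [0.    0.    0.175] rot [0. 0. 0.] 
[0.468 0.269 0.151] off [0.   0.   0.07] rot [0. 0. 0.]
```

```bash

python3 -m pendant '[{"offset":[0.032,0.471,0],"rot":[0,0,-0.003],"hand":-1},{"offset":[0.032,0.471,0],"rot":[0,0,-0.003],"hand":-1},{"offset":[0.032,0.471,0],"rot":[0,0,-0.003],"hand":-1},{"offset":[0.032,0.471,0],"rot":[0,0,-0.003],"hand":-1},{"offset":[0.032,0.471,0.07],"rot":[0,0,-0.003],"hand":-1},{"offset":[0.032,0.471,0.14],"rot":[0,0,-0.003],"hand":-1},{"offset":[0.032,0.471,0.17],"rot":[0,0,-0.003],"hand":-1},{"offset":[0.032,0.471,0.17],"rot":[0,0,-0.003],"hand":-1}]'
python3 - <<'E'
from plan import *
plan([((.468,.269,.151),ori(0))])
E
```

```text
time: 4.23
eef_pos: [0.4646, 0.2654, 0.1647]
tcp_rot: [0.232, -3.131, 0.002]
ft_force: [-0.7, -1.7, -0.2]
gripper_width: 0.0001
grip_force: 0.0
[0.468 0.269 0.151] off [-0.02   0.015  0.068] rot [-0.001 -0.001 -0.002]
```

```bash

python3 -m pendant '[{"offset":[-0.02,0.015,0],"rot":[0,0,0],"hand":-1},{"offset":[-0.02,0.015,0.015],"rot":[0,0,0],"hand":-1},{"offset":[-0.02,0.015,0.025],"rot":[0,0,0],"hand":-1},{"offset":[-0.02,0.015,0.035],"rot":[0,0,0],"hand":-1},{"offset":[-0.02,0.015,0.045],"rot":[0,0,0],"hand":-1},{"offset":[-0.02,0.015,0.05],"rot":[0,0,0],"hand":-1},{"offset":[-0.02,0.015,0.055],"rot":[0,0,0],"hand":-1},{"offset":[-0.02,0.015,0.055],"rot":[0,0,0],"hand":-1}]'

```

```text
time: 4.9
eef_pos: [0.4692, 0.2705, 0.1553]
tcp_rot: [-0.233, 3.132, 0.001]
ft_force: [0.6, 0.7, 4.7]
gripper_width: 0.0
grip_force: 2.2
```

```bash

python3 -m pendant '[{"offset":[0,0,0.005],"rot":[0,0,0],"hand":-1},{"offset":[0,0,0.01],"rot":[0,0,0],"hand":-1},{"offset":[0,0,0.015],"rot":[0,0,0],"hand":-1},{"offset":[0,0,0.015],"rot":[0,0,0],"hand":-1},{"offset":[0,0,0.02],"rot":[0,0,0],"hand":-1},{"offset":[0,0,0.02],"rot":[0,0,0],"hand":-1},{"offset":[0,0,0.02],"rot":[0,0,0],"hand":-1},{"offset":[0,0,0.02],"rot":[0,0,0],"hand":-1}]'

```

```text
time: 5.57
eef_pos: [0.4697, 0.2707, 0.1526]
tcp_rot: [-0.233, 3.131, 0.001]
ft_force: [-1.3, -1.4, 13.4]
gripper_width: -0.0
grip_force: 7.2
```

```bash

python3 -m pendant '[{"offset":[0,0,0.01],"rot":[0,0,0],"hand":-1},{"offset":[0,0,0.01],"rot":[0,0,0],"hand":-1},{"offset":[0,0,0.01],"rot":[0,0,0],"hand":-1},{"offset":[0,0,0],"rot":[0,0,0],"hand":-1},{"offset":[0,0,-0.1],"rot":[0,0,0],"hand":-1},{"offset":[0,0,-0.25],"rot":[0,0,0],"hand":-1},{"offset":[0,0,-0.4],"rot":[0,0,0],"hand":1},{"offset":[0,0,-0.4],"rot":[0,0,0],"hand":1}]'
python3 - <<'E'
from plan import *
print(ctrl.get_obs()['joint_pos'])
o=ori(42); z=o.apply([0,0,1]); g=np.array([.4682,.2688,.115])
plan([(g-.09*z,o),(g,o)])
from meas import bottle
for n in('top','side'):
    p=cap(n); print(bottle(cloud(p),(.468,.269),0,0))
E
```

```text
time: 6.23
eef_pos: [0.4707, 0.2716, 0.2359]
tcp_rot: [-0.233, 3.127, 0.005]
ft_force: [2.0, 0.8, 0.6]
gripper_width: 0.0231
grip_force: 0.0
[ 0.523  0.208 -0.217  1.139  0.     0.375]
[0.409 0.26  0.182] off [ 0.317 -0.013  0.268] rot [ 0.001 -0.347 -0.002] 
[0.468 0.269 0.115] off [-0.    0.    0.45] rot [0. 0. 0.] 
[('top', np.float64(0.0049))]
[(array([0.4677, 0.2686]), np.float64(0.0012), np.int64(390)), (array([0.4676, 0.2688]), np.float64(0.0012), np.int64(126)), ('top', np.float64(0.1333))]
```

```bash

python3 -m pendant '[{"offset":[0.317,-0.013,0],"rot":[0,-0.347,0],"hand":1},{"offset":[0.317,-0.013,0],"rot":[0,-0.347,0],"hand":1},{"offset":[0.317,-0.013,0],"rot":[0,-0.347,0],"hand":1},{"offset":[0.317,-0.013,0.1],"rot":[0,-0.347,-0.002],"hand":1},{"offset":[0.317,-0.013,0.268],"rot":[0,-0.347,-0.002],"hand":1},{"offset":[0.317,-0.013,0.268],"rot":[0,-0.347,-0.002],"hand":1},{"offset":[0.317,-0.013,0.268],"rot":[0,-0.347,-0.002],"hand":1},{"offset":[0.317,-0.013,0.268],"rot":[0,-0.347,-0.002],"hand":1}]'
python3 - <<'E'
from plan import *
print(ctrl.get_obs()['joint_pos'])
o=ori(42); z=o.apply([0,0,1]); g=np.array([.4680,.2688,.115])
plan([(g,o)])
E
```

```text
time: 7.0
eef_pos: [0.4099, 0.267, 0.1857]
tcp_rot: [-0.184, 2.418, 0.061]
ft_force: [-0.2, -0.8, -0.5]
gripper_width: 0.0853
grip_force: 0.0
[ 0.855 -0.238 -1.025  0.201 -0.444  0.568]
[0.468 0.269 0.115] off [ 0.015 -0.032  0.456] rot [-0.003 -0.007  0.001]
```

```bash

python3 -m pendant '[{"offset":[0.015,-0.032,0.1],"rot":[0,-0.007,0],"hand":1},{"offset":[0.015,-0.032,0.2],"rot":[0,-0.007,0],"hand":1},{"offset":[0.015,-0.032,0.3],"rot":[0,-0.007,0],"hand":1},{"offset":[0.015,-0.032,0.38],"rot":[0,-0.007,0],"hand":1},{"offset":[0.015,-0.032,0.43],"rot":[0,-0.007,0],"hand":1},{"offset":[0.015,-0.032,0.456],"rot":[0,-0.007,0],"hand":1},{"offset":[0.015,-0.032,0.456],"rot":[0,-0.007,0],"hand":1},{"offset":[0.015,-0.032,0.456],"rot":[0,-0.007,0],"hand":1}]'
python3 - <<'E'
from plan import *
print(ctrl.get_obs()['joint_pos'])
o=ori(42); g=np.array([.4680,.2688,.115])
plan([(g,o)])
E
```

```text
time: 7.67
eef_pos: [0.4752, 0.2754, 0.1208]
tcp_rot: [-0.177, 2.424, 0.043]
ft_force: [-0.5, 0.4, 0.5]
gripper_width: 0.0853
grip_force: 0.0
[ 0.743  0.005 -1.026 -0.071 -0.391  0.473]
[0.468 0.269 0.115] off [ 0.05  -0.027 -0.004] rot [-0.009 -0.01   0.001]
```

```bash
cat >> plan.py <<'E'
def orih(lean,head): return yawed(ori(lean),head-8.65)
E
python3 - <<'E'
from plan import *
plan([((.468,.2688,.115),orih(42,-15)),((.468,.2688,.115),orih(42,-20))])
E
```

```text
[0.468 0.269 0.115] off [ 0.05  -0.027 -0.004] rot [ 0.121 -0.009  0.149] 
[0.468 0.269 0.115] off [0. 0. 0.] rot [0.028 0.    0.031]
```

```bash

python3 -m pendant '[{"offset":[0.05,-0.027,-0.004],"rot":[0.121,-0.009,0.149],"hand":1},{"offset":[0.05,-0.027,-0.004],"rot":[0.121,-0.009,0.149],"hand":1},{"offset":[0.05,-0.027,-0.004],"rot":[0.121,-0.009,0.149],"hand":1},{"offset":[0.05,-0.027,-0.004],"rot":[0.121,-0.009,0.149],"hand":1},{"offset":[0.05,-0.027,-0.004],"rot":[0.121,-0.009,0.149],"hand":1},{"offset":[0.05,-0.027,-0.004],"rot":[0.121,-0.009,0.149],"hand":1},{"offset":[0.05,-0.027,-0.004],"rot":[0.121,-0.009,0.149],"hand":1},{"offset":[0.05,-0.027,-0.004],"rot":[0.121,-0.009,0.149],"hand":1}]'
python3 - <<'E'
from plan import *
print(ctrl.get_obs()['joint_pos'])
plan([((.468,.2688,.115),orih(42,-15))])
E
```

```text
time: 8.33
eef_pos: [0.4682, 0.2689, 0.1161]
tcp_rot: [0.314, 2.389, -0.118]
ft_force: [0.4, -0.1, -1.0]
gripper_width: 0.0854
grip_force: 0.0
[ 0.882  0.13  -0.866  0.213 -0.656  1.019]
[0.468 0.269 0.115] off [ 0.004 -0.001  0.004] rot [ 0.001  0.001 -0.   ]
```

```bash

python3 -m pendant '[{"offset":[0.004,0,0.004],"rot":[0,0,0],"hand":1},{"offset":[0.004,0,0.004],"rot":[0,0,0],"hand":-1},{"offset":[0.004,0,0.004],"rot":[0,0,0],"hand":-1},{"offset":[0.004,0,0.004],"rot":[0,0,0],"hand":-1},{"offset":[0.004,0,0.004],"rot":[0,0,0],"hand":-1},{"offset":[0.004,0,0.004],"rot":[0,0,0],"hand":-1},{"offset":[0.004,0,0.004],"rot":[0,0,0],"hand":-1},{"offset":[0.004,0,0.004],"rot":[0,0,0],"hand":-1}]'
python3 - <<'E'
from plan import *
print(ctrl.get_obs()['joint_pos'])
g=ctrl.get_obs()['eef_pos']; h=orih(42,-15); o=ori(42); s=np.array([.6764,.0932,.135])
U=np.array([0,0,.04])
plan([(g+U,h),(np.array([.523,.17,.155]),orih(42,-3)),(s-.1*RX+U/2,o),(s+U/2,o),(s,o)])
E
```

```text
time: 9.0
eef_pos: [0.4689, 0.2699, 0.1154]
tcp_rot: [0.315, 2.388, -0.118]
ft_force: [-1.0, -1.1, 2.0]
gripper_width: 0.0264
grip_force: 58.7
[ 0.882  0.133 -0.865  0.211 -0.657  1.02 ]
[0.469 0.27  0.155] off [-0.134  0.    -0.148] rot [ 0.001  0.002 -0.001] 
[0.523 0.17  0.155] off [-0.289 -0.412  0.263] rot [-0.067  0.    -0.074] 
[0.578 0.078 0.155] off [-0.22  -0.444  0.198] rot [-0.065 -0.    -0.072] 
[0.676 0.093 0.155] off [-0.372 -0.     0.335] rot [0. 0. 0.] 
[0.676 0.093 0.135] off [0.067 0.    0.074] rot [0. 0. 0.]
```

```bash

python3 -m pendant '[{"offset":[-0.017,0,-0.018],"rot":[0,0,0],"hand":-1},{"offset":[-0.04,0,-0.044],"rot":[0,0,0],"hand":-1},{"offset":[-0.067,0,-0.074],"rot":[0,0,0],"hand":-1},{"offset":[-0.094,0,-0.104],"rot":[0,0,0],"hand":-1},{"offset":[-0.117,0,-0.13],"rot":[0,0,0],"hand":-1},{"offset":[-0.134,0,-0.148],"rot":[0,0,0],"hand":-1},{"offset":[-0.134,0,-0.148],"rot":[0,0,0],"hand":-1},{"offset":[-0.134,0,-0.148],"rot":[0,0,0],"hand":-1}]'
python3 -m pendant '[{"offset":[-0.02,-0.03,0.018],"rot":[-0.005,0,-0.005],"hand":-1},{"offset":[-0.06,-0.09,0.055],"rot":[-0.014,0,-0.016],"hand":-1},{"offset":[-0.11,-0.157,0.1],"rot":[-0.026,0,-0.028],"hand":-1},{"offset":[-0.16,-0.228,0.146],"rot":[-0.038,0,-0.042],"hand":-1},{"offset":[-0.21,-0.3,0.191],"rot":[-0.049,0,-0.054],"hand":-1},{"offset":[-0.255,-0.364,0.232],"rot":[-0.059,0,-0.066],"hand":-1},{"offset":[-0.28,-0.4,0.255],"rot":[-0.065,0,-0.072],"hand":-1},{"offset":[-0.289,-0.412,0.263],"rot":[-0.067,0,-0.074],"hand":-1}]'
python3 - <<'E'
from plan import *
print(ctrl.get_obs()['joint_pos'])
o=ori(42); s=np.array([.6764,.0932,.135])
U=np.array([0,0,.04])
plan([(s-.1*RX+U/2,o),(s+U/2,o),(s,o)])
p=cap('side');print(p['shot'])
E
```

```text
time: 9.67
eef_pos: [0.469, 0.2703, 0.1557]
tcp_rot: [0.315, 2.388, -0.116]
ft_force: [0.1, 0.6, -1.9]
gripper_width: 0.0266
grip_force: 59.0
time: 10.33
eef_pos: [0.5227, 0.1679, 0.154]
tcp_rot: [0.066, 2.405, -0.023]
ft_force: [-0.7, 0.3, -1.8]
gripper_width: 0.0263
grip_force: 59.2
[ 0.519 -0.076 -1.02  -0.024 -0.371  0.447]
[0.578 0.078 0.155] off [-0.225 -0.433  0.196] rot [-0.065  0.001 -0.073] 
[0.676 0.093 0.155] off [-0.372 -0.     0.335] rot [0. 0. 0.] 
[0.676 0.093 0.135] off [0.067 0.    0.074] rot [0. 0. 0.] 
7
```

```bash

python3 -m pendant '[{"offset":[-0.02,-0.03,0.018],"rot":[-0.005,0,-0.005],"hand":-1},{"offset":[-0.05,-0.09,0.044],"rot":[-0.014,0,-0.016],"hand":-1},{"offset":[-0.09,-0.165,0.078],"rot":[-0.026,0,-0.028],"hand":-1},{"offset":[-0.13,-0.245,0.113],"rot":[-0.038,0,-0.042],"hand":-1},{"offset":[-0.165,-0.32,0.144],"rot":[-0.049,0,-0.054],"hand":-1},{"offset":[-0.2,-0.385,0.174],"rot":[-0.059,0,-0.066],"hand":-1},{"offset":[-0.22,-0.425,0.192],"rot":[-0.065,0,-0.072],"hand":-1},{"offset":[-0.225,-0.433,0.196],"rot":[-0.065,0,-0.073],"hand":-1}]'
python3 - <<'E'
from plan import *
print(ctrl.get_obs()['joint_pos'])
o=ori(42); s=np.array([.6764,.0932,.135])
U=np.array([0,0,.04])
plan([(s-.1*RX+U/2,o),(s+U/2,o),(s,o)])
p=cap('side');print(p['shot'])
cv2.imwrite('pics/c1.png',cv2.resize(p['frame'][120:360,200:460,::-1],None,fx=2.4,fy=2.4))
E
```

```text
time: 11.05
eef_pos: [0.5784, 0.0793, 0.1551]
tcp_rot: [-0.181, 2.4, 0.071]
ft_force: [-0.1, -0.1, -1.2]
gripper_width: 0.0259
grip_force: 59.3
[ 0.128 -0.054 -1.019 -0.13   0.016 -0.016]
[0.578 0.078 0.155] off [ 0.004 -0.005 -0.003] rot [ 0.     0.001 -0.   ] 
[0.676 0.093 0.155] off [-0.372 -0.     0.335] rot [0. 0. 0.] 
[0.676 0.093 0.135] off [0.067 0.    0.074] rot [0. 0. 0.] 
8
```

View pics/c1.png

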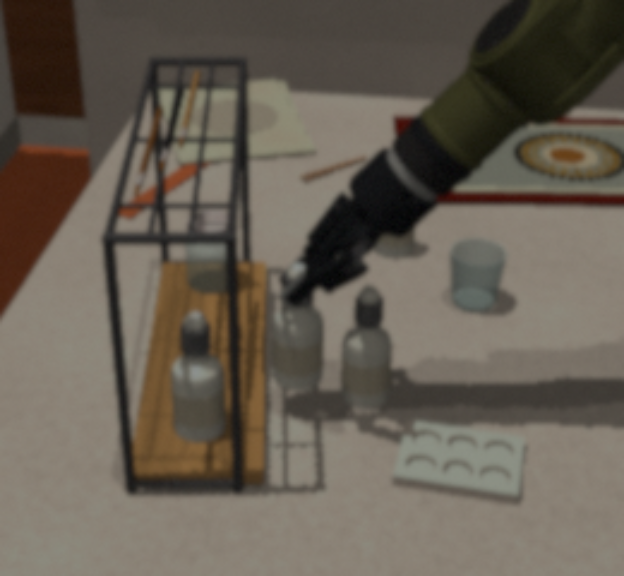

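The held bottle is upright in front of the rack at about (295,330), clear of the middle table bottle at (368,350). Inserting it now.

```bash

python3 -m pendant '[{"offset":[-0.02,0,0.02],"rot":[0,0,0],"hand":-1},{"offset":[-0.07,0,0.06],"rot":[0,0,0],"hand":-1},{"offset":[-0.13,0,0.12],"rot":[0,0,0],"hand":-1},{"offset":[-0.2,0,0.18],"rot":[0,0,0],"hand":-1},{"offset":[-0.27,0,0.24],"rot":[0,0,0],"hand":-1},{"offset":[-0.33,0,0.295],"rot":[0,0,0],"hand":-1},{"offset":[-0.36,-0.003,0.325],"rot":[0,0,0],"hand":-1},{"offset":[-0.372,-0.005,0.335],"rot":[0,0,0],"hand":-1}]'
cat > chk.py <<'E'
from plan import *; from meas import *
import sys
def chk(c,z0):
    p=cap('side'); W=cloud(p); W[p['depth']==0]=9
    for lo,hi,r in((.02,.055,.026),(.124,.132,.011)):
        m=(np.hypot(W[...,0]-c[0],W[...,1]-c[1])<.035)&(W[...,2]>z0+lo)&(W[...,2]<z0+hi)
        x,e=circ(W[m][:,:2],r); d=x-[.6855,.0215]; print('z',lo,x,e,m.sum(),'rack',RX[:2]@d,RY[:2]@d)
E
python3 - <<'E'
from chk import *
s=np.array([.6764,.0932,.135]); o=ori(42)
print(ctrl.get_obs()['eef_pos'],ctrl.get_obs()['joint_pos'])
chk((.6764,.0932),.04); chk((.6677,.1505),.02)
plan([(s,o)])
E
```

```text
time: 11.77
eef_pos: [0.6784, 0.0965, 0.1561]
tcp_rot: [-0.185, 2.398, 0.073]
ft_force: [-0.5, 0.4, -0.6]
gripper_width: 0.0267
grip_force: 59.3
[0.6784 0.0965 0.1561] [ 0.1352  0.1315 -0.82   -0.1179  0.0135 -0.0135]
z 0.02 [0.6782 0.0958] 0.0010374396253795127 70 rack 0.003986683274481279 0.07451840835713812
z 0.124 [0.67   0.1092] 0.007198571364914677 50 rack -0.002106242581181847 0.08901330394349635
z 0.02 [0.6675 0.1505] 0.0013046327715050582 274 rack 0.0015538335238615385 0.13020025958381673
z 0.124 [0.6682 0.1464] 0.00876956203985288 51 rack 0.0016941843085696712 0.12612146753315798
[0.6764 0.0932 0.135 ] off [ 0.0727 -0.0119  0.0731] rot [0.0011 0.0014 0.0006]
```

```bash

python3 -m pendant '[{"offset":[0.016,-0.006,-0.007],"rot":[0,0,0],"hand":-1},{"offset":[0.023,-0.012,0.009],"rot":[0,0,0],"hand":-1},{"offset":[0.035,-0.012,0.025],"rot":[0,0.001,0],"hand":-1},{"offset":[0.048,-0.012,0.04],"rot":[0,0.001,0],"hand":-1},{"offset":[0.058,-0.012,0.055],"rot":[0,0.001,0],"hand":-1},{"offset":[0.066,-0.012,0.065],"rot":[0,0.001,0],"hand":-1},{"offset":[0.071,-0.012,0.071],"rot":[0,0.001,0],"hand":-1},{"offset":[0.071,-0.012,0.071],"rot":[0,0.001,0],"hand":-1}]'
python3 - <<'E'
from chk import *
s=np.array([.6764,.0932,.1354]); o=ori(42)
chk((.6764,.0932),.02)
plan([(s,o)])
E
```

```text
time: 12.53
eef_pos: [0.6767, 0.0923, 0.1358]
tcp_rot: [-0.183, 2.401, 0.072]
ft_force: [0.8, 0.9, -0.1]
gripper_width: 0.0264
grip_force: 59.6
z 0.02 [0.6763 0.0919] 0.0006848608698181095 33 rack 0.0014863522053071808 0.07096120550575052
z 0.124 [0.6699 0.1022] 0.007374886864184682 54 rack -0.0033245824499292306 0.08218109538731762
[0.6764 0.0932 0.1354] off [0.002  0.0045 0.0014] rot [0.0008 0.0008 0.0003]
```

```bash

python3 -m pendant '[{"offset":[0.002,0.004,0.002],"rot":[0,0,0],"hand":-1},{"offset":[0.002,0.004,0.002],"rot":[0,0,0],"hand":-1},{"offset":[0.002,0.004,0.002],"rot":[0,0,0],"hand":0.05},{"offset":[0.002,0.004,0.002],"rot":[0,0,0],"hand":0.05},{"offset":[0.002,0.004,0.002],"rot":[0,0,0],"hand":0.05},{"offset":[0.002,0.004,0.002],"rot":[0,0,0],"hand":0.05},{"offset":[0.002,0.004,0.002],"rot":[0,0,0],"hand":0.05},{"offset":[0.002,0.004,0.002],"rot":[0,0,0],"hand":0.05}]'
python3 -m pendant '[{"offset":[0,0,-0.03],"rot":[0,0,0],"hand":0.05},{"offset":[0,0,-0.08],"rot":[0,0,0],"hand":0.05},{"offset":[0,0,-0.15],"rot":[0,0,0],"hand":0.05},{"offset":[0,0,-0.25],"rot":[0,0,0],"hand":0.05},{"offset":[0,0,-0.36],"rot":[0,0,0],"hand":0.05},{"offset":[0,0,-0.45],"rot":[0,0,0],"hand":0.05},{"offset":[0,0,-0.5],"rot":[0,0,0],"hand":0.05},{"offset":[0,0,-0.5],"rot":[0,0,0],"hand":0.05}]'
python3 - <<'E'
from chk import *
print(ctrl.get_obs()['joint_pos'])
chk((.6764,.0932),.02); chk((.6677,.1505),.02)
plan([((.509,.0471,.2),orih(42,-40)),((.509,.0471,.115),orih(42,-40))])
E
```

```text
time: 13.25
eef_pos: [0.6766, 0.0931, 0.1356]
tcp_rot: [-0.183, 2.401, 0.072]
ft_force: [0.2, -0.0, -0.3]
gripper_width: 0.0448
grip_force: 0.0
time: 13.92
eef_pos: [0.61, 0.0828, 0.2125]
tcp_rot: [-0.183, 2.397, 0.072]
ft_force: [-0.0, 0.3, 0.7]
gripper_width: 0.0452
grip_force: 0.0
[ 0.1254 -0.0902 -0.8846  0.0379  0.0189 -0.0197]
z 0.02 [0.6759 0.0913] 0.0008398624354233971 32 rack 0.001025025836273048 0.07044556881633103
z 0.124 [0.6751 0.0898] 0.0021263617524126606 35 rack -5.765960771470652e-06 0.06907931815724304
z 0.02 [0.6676 0.1505] 0.0013444321763404496 264 rack 0.0016656881856242298 0.13022341066461549
z 0.124 [0.6677 0.1485] 0.0028142566415181353 38 rack 0.001495814511840162 0.12825313642292535
[0.509  0.0471 0.2   ] off [ 0.4267 -0.0998 -0.3163] rot [0.2726 0.0014 0.3012] 
[0.509  0.0471 0.115 ] off [0.2844 0.     0.3158] rot [0. 0. 0.]
```

```bash

python3 -m pendant '[{"offset":[0.05,-0.012,-0.1],"rot":[0.034,0,0.038],"hand":1},{"offset":[0.12,-0.025,-0.15],"rot":[0.068,0,0.075],"hand":1},{"offset":[0.2,-0.04,-0.2],"rot":[0.102,0,0.113],"hand":1},{"offset":[0.28,-0.06,-0.25],"rot":[0.136,0,0.15],"hand":1},{"offset":[0.36,-0.08,-0.3],"rot":[0.17,0,0.188],"hand":1},{"offset":[0.427,-0.1,-0.316],"rot":[0.205,0.001,0.226],"hand":1},{"offset":[0.427,-0.1,-0.316],"rot":[0.24,0.001,0.265],"hand":1},{"offset":[0.427,-0.1,-0.316],"rot":[0.273,0.001,0.301],"hand":1}]'
python3 - <<'E'
from plan import *
print(ctrl.get_obs()['joint_pos'])
plan([((.509,.0471,.2),orih(42,-40)),((.509,.0471,.115),orih(42,-40))])
E
```

```text
time: 14.68
eef_pos: [0.5077, 0.047, 0.1981]
tcp_rot: [0.836, 2.286, -0.325]
ft_force: [1.0, -0.4, 0.8]
gripper_width: 0.0854
grip_force: 0.0
[ 0.482 -0.039 -0.799  0.487 -0.67   1.07 ]
[0.509 0.047 0.2  ] off [-0.01   0.004 -0.004] rot [-0.002  0.    -0.001] 
[0.509 0.047 0.115] off [0.284 0.    0.316] rot [0. 0. 0.]
```

```bash

python3 -m pendant '[{"offset":[0.02,0.003,0.03],"rot":[-0.002,0,-0.001],"hand":1},{"offset":[0.08,0.003,0.1],"rot":[-0.002,0,-0.001],"hand":1},{"offset":[0.15,0.003,0.18],"rot":[-0.002,0,-0.001],"hand":1},{"offset":[0.21,0.003,0.24],"rot":[-0.002,0,-0.001],"hand":1},{"offset":[0.25,0.003,0.285],"rot":[-0.002,0,-0.001],"hand":1},{"offset":[0.274,0.003,0.312],"rot":[-0.002,0,-0.001],"hand":1},{"offset":[0.274,0.003,0.312],"rot":[-0.002,0,-0.001],"hand":1},{"offset":[0.274,0.003,0.312],"rot":[-0.002,0,-0.001],"hand":1}]'
python3 - <<'E'
from plan import *
plan([((.509,.0471,.115),orih(42,-40))])
E
```

```text
time: 15.35
eef_pos: [0.5098, 0.0466, 0.1156]
tcp_rot: [0.827, 2.289, -0.319]
ft_force: [0.0, 0.5, 0.3]
gripper_width: 0.0854
grip_force: 0.0
[0.509 0.047 0.115] off [ 0.005 -0.001 -0.001] rot [ 0.001 -0.     0.002]
```

```bash

python3 -m pendant '[{"offset":[0.005,0,-0.001],"rot":[0,0,0],"hand":-1},{"offset":[0.005,0,-0.001],"rot":[0,0,0],"hand":-1},{"offset":[0.005,0,-0.001],"rot":[0,0,0],"hand":-1},{"offset":[0.005,0,-0.001],"rot":[0,0,0],"hand":-1},{"offset":[0.005,0,-0.001],"rot":[0,0,0],"hand":-1},{"offset":[0.005,0,-0.001],"rot":[0,0,0],"hand":-1},{"offset":[0.005,0,-0.001],"rot":[0,0,0],"hand":-1},{"offset":[0.005,0,-0.001],"rot":[0,0,0],"hand":-1}]'
python3 - <<'E'
from plan import *
g=ctrl.get_obs()['eef_pos']; o=ori(42); s=np.array([.6853,.0345,.1355])
U=np.array([0,0,.04])
plan([(g+U,orih(42,-40)),(s-.1*RX+U/2,o),(s+U/2,o),(s,o)])
E
```

```text
time: 16.02
eef_pos: [0.5097, 0.0473, 0.1165]
tcp_rot: [0.828, 2.287, -0.317]
ft_force: [-2.1, 0.7, 5.2]
gripper_width: 0.0261
grip_force: 58.7
[0.51  0.047 0.156] off [-0.134  0.    -0.148] rot [0.001 0.001 0.001] 
[0.586 0.019 0.155] off [-0.282  0.14   0.26 ] rot [-0.271 -0.    -0.301] 
[0.685 0.035 0.155] off [-0.372  0.     0.335] rot [0. 0. 0.] 
[0.685 0.035 0.136] off [0.067 0.    0.074] rot [0. 0. 0.]
```

```bash

python3 -m pendant '[{"offset":[-0.017,0,-0.018],"rot":[0,0,0],"hand":-1},{"offset":[-0.04,0,-0.044],"rot":[0,0,0],"hand":-1},{"offset":[-0.067,0,-0.074],"rot":[0,0,0],"hand":-1},{"offset":[-0.094,0,-0.104],"rot":[0,0,0],"hand":-1},{"offset":[-0.117,0,-0.13],"rot":[0,0,0],"hand":-1},{"offset":[-0.134,0,-0.148],"rot":[0,0,0],"hand":-1},{"offset":[-0.134,0,-0.148],"rot":[0,0,0],"hand":-1},{"offset":[-0.134,0,-0.148],"rot":[0,0,0],"hand":-1}]'
python3 -m pendant '[{"offset":[-0.03,0.015,0.028],"rot":[-0.015,0,-0.017],"hand":-1},{"offset":[-0.085,0.042,0.078],"rot":[-0.05,0,-0.056],"hand":-1},{"offset":[-0.14,0.07,0.13],"rot":[-0.09,0,-0.1],"hand":-1},{"offset":[-0.2,0.1,0.184],"rot":[-0.13,0,-0.144],"hand":-1},{"offset":[-0.25,0.124,0.23],"rot":[-0.17,0,-0.189],"hand":-1},{"offset":[-0.275,0.136,0.254],"rot":[-0.21,0,-0.233],"hand":-1},{"offset":[-0.282,0.14,0.26],"rot":[-0.25,0,-0.278],"hand":-1},{"offset":[-0.282,0.14,0.26],"rot":[-0.271,0,-0.301],"hand":-1}]'
python3 - <<'E'
from chk import *
o=ori(42); s=np.array([.6853,.0345,.1365])
U=np.array([0,0,.02]); print(ctrl.get_obs()['joint_pos'])
chk((.586,.02),.04)
plan([(s-.1*RX+U,o),(s+U,o),(s,o)])
E
```

```text
time: 16.68
eef_pos: [0.5095, 0.0474, 0.1561]
tcp_rot: [0.828, 2.288, -0.316]
ft_force: [-0.6, 0.1, -2.8]
gripper_width: 0.0265
grip_force: 59.1
time: 17.35
eef_pos: [0.5855, 0.0183, 0.1541]
tcp_rot: [-0.19, 2.403, 0.072]
ft_force: [-0.4, -1.2, -3.0]
gripper_width: 0.0263
grip_force: 59.4
[-0.0377 -0.0427 -1.0066 -0.1163  0.1295 -0.1464]
z 0.02 [0.5856 0.0183] 0.001528506212341214 238 rack -0.09927095485850398 0.011857358181915054
z 0.124 [0.578  0.0256] 0.008342698764069609 69 rack -0.10562674762456901 0.020166590692585133
[0.5864 0.0195 0.1565] off [-0.0133  0.0091 -0.0058] rot [ 0.0017 -0.0006  0.0027] 
[0.6853 0.0345 0.1565] off [-0.3716  0.      0.3346] rot [0. 0. 0.] 
[0.6853 0.0345 0.1365] off [0.0669 0.     0.0743] rot [0. 0. 0.]
```

```bash

python3 -m pendant '[{"offset":[-0.03,0,0.01],"rot":[0,0,0],"hand":-1},{"offset":[-0.08,0,0.055],"rot":[0.002,0,0.003],"hand":-1},{"offset":[-0.145,0,0.115],"rot":[0.002,0,0.003],"hand":-1},{"offset":[-0.215,0,0.175],"rot":[0.002,0,0.003],"hand":-1},{"offset":[-0.285,0,0.235],"rot":[0.002,0,0.003],"hand":-1},{"offset":[-0.345,0.003,0.29],"rot":[0.002,0,0.003],"hand":-1},{"offset":[-0.375,0.006,0.32],"rot":[0.002,0,0.003],"hand":-1},{"offset":[-0.385,0.009,0.329],"rot":[0.002,0,0.003],"hand":-1}]'
python3 - <<'E'
from chk import *
s=np.array([.6851,.0350,.1367]); o=ori(42)
print(ctrl.get_obs()['eef_pos'])
chk((.6853,.0345),.04); chk((.676,.092),.02)
plan([(s,o)])
E
```

```text
time: 18.07
eef_pos: [0.6872, 0.0383, 0.1574]
tcp_rot: [-0.176, 2.403, 0.069]
ft_force: [0.2, 0.1, -2.4]
gripper_width: 0.0262
grip_force: 59.6
[0.6872 0.0383 0.1574]
z 0.02 [0.6873 0.0388] 0.0011358772322531095 51 rack 0.00436394937751469 0.01684714385444809
z 0.124 [0.6792 0.0524] 0.0034980879916347647 38 rack -0.001591075976757156 0.0314941520794603
z 0.02 [0.676  0.0923] 0.0009910168226970732 33 rack 0.0012757112248832601 0.07140215444023665
z 0.124 [0.6772 0.0864] 0.0080287054600116 42 rack 0.0015429548287604587 0.06543762322748094
[0.6851 0.035  0.1367] off [ 0.0696 -0.0138  0.0715] rot [-0.0009 -0.0006 -0.0018]
```

```bash

python3 -m pendant '[{"offset":[0.016,-0.006,-0.007],"rot":[0,0,0],"hand":-1},{"offset":[0.023,-0.011,0.009],"rot":[0,0,-0.001],"hand":-1},{"offset":[0.035,-0.011,0.025],"rot":[0,0,-0.001],"hand":-1},{"offset":[0.048,-0.011,0.04],"rot":[0,0,-0.001],"hand":-1},{"offset":[0.058,-0.011,0.055],"rot":[0,0,-0.001],"hand":-1},{"offset":[0.065,-0.011,0.065],"rot":[0,0,-0.001],"hand":-1},{"offset":[0.068,-0.011,0.07],"rot":[0,0,-0.001],"hand":-1},{"offset":[0.068,-0.011,0.07],"rot":[0,0,-0.001],"hand":-1}]'
python3 - <<'E'
from chk import *
s=np.array([.6851,.0350,.1365]); o=ori(42)
chk((.6851,.035),.02)
plan([(s,o)])
E
```

```text
time: 18.83
eef_pos: [0.6853, 0.0347, 0.1373]
tcp_rot: [-0.178, 2.404, 0.068]
ft_force: [-0.6, 0.1, -1.2]
gripper_width: 0.026
grip_force: 59.6
z 0.02 [0.6855 0.0364] 0.0009782929688766382 16 rack 0.0022866624962822216 0.014730037565628275
z 0.124 [0.678  0.0481] 0.006604866206461397 46 rack -0.0034472917492885634 0.027411275927769672
[0.6851 0.035  0.1365] off [0.0048 0.0016 0.0032] rot [-0.001  -0.0001 -0.0009]
```

```bash

python3 -m pendant '[{"offset":[0.005,0.001,0.003],"rot":[0,0,0],"hand":-1},{"offset":[0.005,0.001,0.003],"rot":[0,0,0],"hand":-1},{"offset":[0.005,0.001,0.003],"rot":[0,0,0],"hand":0.05},{"offset":[0.005,0.001,0.003],"rot":[0,0,0],"hand":0.05},{"offset":[0.005,0.001,0.003],"rot":[0,0,0],"hand":0.05},{"offset":[0.005,0.001,0.003],"rot":[0,0,0],"hand":0.05},{"offset":[0.005,0.001,0.003],"rot":[0,0,0],"hand":0.05},{"offset":[0.005,0.001,0.003],"rot":[0,0,0],"hand":0.05}]'
python3 -m pendant '[{"offset":[0,0,-0.03],"rot":[0,0,0],"hand":0.05},{"offset":[0,0,-0.08],"rot":[0,0,0],"hand":0.05},{"offset":[0,0,-0.15],"rot":[0,0,0],"hand":0.05},{"offset":[0,0,-0.25],"rot":[0,0,0],"hand":0.05},{"offset":[0,0,-0.36],"rot":[0,0,0],"hand":0.05},{"offset":[0,0,-0.45],"rot":[0,0,0],"hand":0.05},{"offset":[0,0,-0.5],"rot":[0,0,0],"hand":0.05},{"offset":[0,0,-0.5],"rot":[0,0,0],"hand":0.05}]'
python3 - <<'E'
from chk import *
chk((.6851,.035),.02); chk((.676,.092),.02)
h=orih(42,16); chk((.4985,-.274),0)
plan([((.57,-.12,.21),orih(42,12)),((.4988,-.274,.21),h),((.4988,-.274,.1155),h)])
E
```

```text
time: 19.55
eef_pos: [0.6853, 0.0349, 0.137]
tcp_rot: [-0.179, 2.403, 0.068]
ft_force: [-0.1, -0.2, 0.8]
gripper_width: 0.0452
grip_force: 0.0
time: 20.22
eef_pos: [0.6188, 0.0248, 0.2138]
tcp_rot: [-0.178, 2.399, 0.068]
ft_force: [0.6, -0.0, 0.3]
gripper_width: 0.0449
grip_force: 0.0
z 0.02 [0.6851 0.0354] 0.0006935714176016712 12 rack 0.0017295719382285153 0.013755219408870839
z 0.124 [0.6843 0.0337] 0.002403216523364417 30 rack 0.0006349915992938404 0.012262463885148112
z 0.02 [0.6758 0.0916] 0.0010281130016966955 32 rack 0.0009745789518226765 0.07075525627523441
z 0.124 [0.6768 0.0895] 0.0019547139581648043 33 rack 0.0015964966057125385 0.06851062243141977
z 0.02 [ 0.4984 -0.2739] 0.0023011966238528333 177 rack -0.22938477473813912 -0.2639280774502469
z 0.124 [ 0.4987 -0.2741] 0.0031160378822632376 24 rack -0.22908858483417616 -0.2641691502163893
[ 0.57 -0.12  0.21] off [ 0.2632 -0.6809 -0.2302] rot [-0.0197  0.0001 -0.0216] 
[ 0.4988 -0.274   0.21  ] off [ 0.3777 -0.6792 -0.3401] rot [-0.0223  0.     -0.0248] 
[ 0.4988 -0.274   0.1155] off [0.3162 0.     0.3511] rot [0. 0. 0.]
```

```bash

python3 -m pendant '[{"offset":[0.04,-0.1,-0.035],"rot":[-0.003,0,-0.003],"hand":0.05},{"offset":[0.08,-0.22,-0.07],"rot":[-0.007,0,-0.007],"hand":0.3},{"offset":[0.14,-0.36,-0.12],"rot":[-0.01,0,-0.011],"hand":1},{"offset":[0.19,-0.49,-0.166],"rot":[-0.014,0,-0.015],"hand":1},{"offset":[0.23,-0.6,-0.2],"rot":[-0.017,0,-0.019],"hand":1},{"offset":[0.263,-0.681,-0.23],"rot":[-0.02,0,-0.022],"hand":1},{"offset":[0.263,-0.681,-0.23],"rot":[-0.02,0,-0.022],"hand":1},{"offset":[0.263,-0.681,-0.23],"rot":[-0.02,0,-0.022],"hand":1}]'
python3 -m pendant '[{"offset":[0.05,-0.09,-0.045],"rot":[-0.003,0,-0.003],"hand":1},{"offset":[0.12,-0.216,-0.108],"rot":[-0.007,0,-0.008],"hand":1},{"offset":[0.2,-0.36,-0.18],"rot":[-0.012,0,-0.013],"hand":1},{"offset":[0.27,-0.485,-0.243],"rot":[-0.016,0,-0.018],"hand":1},{"offset":[0.34,-0.61,-0.306],"rot":[-0.02,0,-0.022],"hand":1},{"offset":[0.378,-0.679,-0.34],"rot":[-0.022,0,-0.025],"hand":1},{"offset":[0.378,-0.679,-0.34],"rot":[-0.022,0,-0.025],"hand":1},{"offset":[0.378,-0.679,-0.34],"rot":[-0.022,0,-0.025],"hand":1}]'
python3 - <<'E'
from plan import *
h=orih(42,16); print(ctrl.get_obs()['joint_pos'])
plan([((.4988,-.274,.1155),h)])
E
```

```text
time: 21.03
eef_pos: [0.5699, -0.121, 0.209]
tcp_rot: [-0.25, 2.399, 0.098]
ft_force: [-0.0, -0.3, -0.1]
gripper_width: 0.0853
grip_force: 0.0
time: 21.7
eef_pos: [0.4993, -0.274, 0.2093]
tcp_rot: [-0.336, 2.389, 0.13]
ft_force: [-0.1, 1.0, -0.2]
gripper_width: 0.0851
grip_force: 0.0
[-0.838  0.038 -0.697  0.46   0.645 -0.991]
[ 0.499 -0.274  0.116] off [0.315 0.    0.347] rot [ 0. -0. -0.]
```

```bash

python3 -m pendant '[{"offset":[0.03,0,0.035],"rot":[0,0,0],"hand":1},{"offset":[0.09,0,0.1],"rot":[0,0,0],"hand":1},{"offset":[0.17,0,0.187],"rot":[0,0,0],"hand":1},{"offset":[0.24,0,0.264],"rot":[0,0,0],"hand":1},{"offset":[0.29,0,0.32],"rot":[0,0,0],"hand":1},{"offset":[0.315,0,0.347],"rot":[0,0,0],"hand":1},{"offset":[0.315,0,0.347],"rot":[0,0,0],"hand":1},{"offset":[0.315,0,0.347],"rot":[0,0,0],"hand":1}]'
python3 -m pendant '[{"offset":[0,0,0],"rot":[0,0,0],"hand":-1},{"offset":[0,0,0],"rot":[0,0,0],"hand":-1},{"offset":[0,0,0],"rot":[0,0,0],"hand":-1},{"offset":[0,0,0],"rot":[0,0,0],"hand":-1},{"offset":[0,0,0],"rot":[0,0,0],"hand":-1},{"offset":[0,0,0],"rot":[0,0,0],"hand":-1},{"offset":[0,0,0],"rot":[0,0,0],"hand":-1},{"offset":[0,0,0],"rot":[0,0,0],"hand":-1}]'
python3 - <<'E'
from plan import *
g=ctrl.get_obs()['eef_pos']; o=ori(42); s=np.array([.6938,-.0228,g[2]+.02]); U=np.array([0,0,.02])
plan([(g+2*U,orih(42,16)),((.545,-.165,s[2]+.02),orih(42,12)),(s-.1*RX+U,o),(s+U,o),(s,o)])
E
```

```text
time: 22.37
eef_pos: [0.4988, -0.273, 0.1161]
tcp_rot: [-0.339, 2.389, 0.13]
ft_force: [1.0, 0.2, 0.1]
gripper_width: 0.0851
grip_force: 0.0
time: 23.03
eef_pos: [0.4991, -0.2746, 0.1171]
tcp_rot: [-0.338, 2.387, 0.128]
ft_force: [-1.1, -0.3, 5.6]
gripper_width: 0.0264
grip_force: 59.1
[ 0.499 -0.275  0.157] off [-0.134 -0.    -0.148] rot [-0.     0.001  0.001] 
[ 0.545 -0.165  0.157] off [-0.276  0.463  0.249] rot [ 0.022 -0.     0.025] 
[ 0.595 -0.038  0.157] off [-0.28   0.57   0.252] rot [0.019 0.    0.021] 
[ 0.694 -0.023  0.157] off [-0.372  0.     0.335] rot [0. 0. 0.] 
[ 0.694 -0.023  0.137] off [0.067 0.    0.074] rot [0. 0. 0.]
```

```bash

python3 -m pendant '[{"offset":[-0.017,0,-0.018],"rot":[0,0,0],"hand":-1},{"offset":[-0.04,0,-0.044],"rot":[0,0,0],"hand":-1},{"offset":[-0.067,0,-0.074],"rot":[0,0,0],"hand":-1},{"offset":[-0.094,0,-0.104],"rot":[0,0,0],"hand":-1},{"offset":[-0.117,0,-0.13],"rot":[0,0,0],"hand":-1},{"offset":[-0.134,0,-0.148],"rot":[0,0,0],"hand":-1},{"offset":[-0.134,0,-0.148],"rot":[0,0,0],"hand":-1},{"offset":[-0.134,0,-0.148],"rot":[0,0,0],"hand":-1}]'
python3 -m pendant '[{"offset":[-0.02,0.03,0.018],"rot":[0.001,0,0.001],"hand":-1},{"offset":[-0.06,0.1,0.054],"rot":[0.004,0,0.005],"hand":-1},{"offset":[-0.105,0.176,0.095],"rot":[0.008,0,0.009],"hand":-1},{"offset":[-0.155,0.26,0.14],"rot":[0.012,0,0.014],"hand":-1},{"offset":[-0.2,0.336,0.18],"rot":[0.016,0,0.018],"hand":-1},{"offset":[-0.243,0.408,0.219],"rot":[0.019,0,0.022],"hand":-1},{"offset":[-0.268,0.45,0.242],"rot":[0.022,0,0.025],"hand":-1},{"offset":[-0.276,0.463,0.249],"rot":[0.022,0,0.025],"hand":-1}]'
python3 - <<'E'
from plan import *
o=ori(42); s=np.array([.6938,-.0228,.137]); U=np.array([0,0,.02])
print(ctrl.get_obs()['joint_pos'])
plan([(s-.1*RX+U,o),(s+U,o),(s,o)])
E
```

```text
time: 23.7
eef_pos: [0.4988, -0.2744, 0.1568]
tcp_rot: [-0.338, 2.388, 0.127]
ft_force: [-0.1, -0.2, -0.7]
gripper_width: 0.0264
grip_force: 59.0
time: 24.37
eef_pos: [0.5441, -0.1618, 0.1553]
tcp_rot: [-0.256, 2.398, 0.1]
ft_force: [0.2, 0.3, -1.9]
gripper_width: 0.026
grip_force: 59.2
[-0.545 -0.002 -0.927  0.068  0.479 -0.613]
[ 0.595 -0.038  0.157] off [-0.288  0.552  0.248] rot [ 0.02  -0.     0.022] 
[ 0.694 -0.023  0.157] off [-0.372  0.     0.335] rot [0. 0. 0.] 
[ 0.694 -0.023  0.137] off [0.067 0.    0.074] rot [0. 0. 0.]
```

```bash

python3 -m pendant '[{"offset":[-0.03,0.055,0.02],"rot":[0.002,0,0.002],"hand":-1},{"offset":[-0.075,0.14,0.06],"rot":[0.005,0,0.005],"hand":-1},{"offset":[-0.13,0.24,0.108],"rot":[0.009,0,0.01],"hand":-1},{"offset":[-0.18,0.34,0.152],"rot":[0.013,0,0.014],"hand":-1},{"offset":[-0.23,0.44,0.196],"rot":[0.016,0,0.018],"hand":-1},{"offset":[-0.265,0.51,0.228],"rot":[0.019,0,0.021],"hand":-1},{"offset":[-0.284,0.545,0.245],"rot":[0.02,0,0.022],"hand":-1},{"offset":[-0.284,0.545,0.245],"rot":[0.02,0,0.022],"hand":-1}]'
python3 - <<'E'
from chk import *
o=ori(42); s=np.array([.6938,-.0228,.137]); U=np.array([0,0,.02])
chk((.595,-.038),.04)
plan([(s-.1*RX+U,o),(s+U,o),(s,o)])
E
```

```text
time: 25.03
eef_pos: [0.5952, -0.0407, 0.1574]
tcp_rot: [-0.182, 2.403, 0.07]
ft_force: [0.9, -1.2, -0.6]
gripper_width: 0.0264
grip_force: 59.3
z 0.02 [ 0.595  -0.0402] 0.001829359783432357 222 rack -0.09874894493530495 -0.04734373522088539
z 0.124 [ 0.5885 -0.029 ] 0.009305694427084614 50 rack -0.10353323878374389 -0.035347786945439996
[ 0.5949 -0.0378  0.157 ] off [-0.0016  0.0191  0.0031] rot [-0.0004 -0.0004 -0.0003] 
[ 0.6938 -0.0228  0.157 ] off [-0.3716  0.      0.3346] rot [0. 0. 0.] 
[ 0.6938 -0.0228  0.137 ] off [0.0669 0.     0.0743] rot [0. 0. 0.]
```

```bash

python3 -m pendant '[{"offset":[-0.02,0,0.02],"rot":[0,0,0],"hand":-1},{"offset":[-0.07,0,0.06],"rot":[0,0,0],"hand":-1},{"offset":[-0.13,0,0.12],"rot":[0,0,0],"hand":-1},{"offset":[-0.2,0,0.18],"rot":[0,0,0],"hand":-1},{"offset":[-0.27,0,0.24],"rot":[0,0,0],"hand":-1},{"offset":[-0.33,0,0.295],"rot":[0,0,0],"hand":-1},{"offset":[-0.365,0,0.328],"rot":[0,0,0],"hand":-1},{"offset":[-0.365,0,0.33],"rot":[0,0,0],"hand":-1}]'
python3 - <<'E'
from chk import *
o=ori(42); s=np.array([.6938,-.0225,.1372])
chk((.694,-.023),.04)
print(ctrl.get_obs()['eef_pos']);plan([(s,o)])
E
```

```text
time: 25.75
eef_pos: [0.6951, -0.0285, 0.1582]
tcp_rot: [-0.178, 2.401, 0.067]
ft_force: [0.3, 0.3, -0.8]
gripper_width: 0.0259
grip_force: 59.3
z 0.02 [ 0.6949 -0.0281] 0.0015144928703924648 53 rack 0.0018788974237028688 -0.05044161959407274
z 0.124 [ 0.6869 -0.0137] 0.00461822135115189 34 rack -0.003917279251447692 -0.035023334890530826
[ 0.6934 -0.0284  0.1573]
[ 0.6938 -0.0225  0.1372] off [0.0625 0.029  0.0792] rot [-0.0012  0.     -0.0011]
```

```bash

python3 -m pendant '[{"offset":[-0.002,0.012,0.002],"rot":[0,0,0],"hand":-1},{"offset":[0.013,0.022,0.02],"rot":[0,0,-0.001],"hand":-1},{"offset":[0.026,0.027,0.036],"rot":[0,0,-0.001],"hand":-1},{"offset":[0.039,0.027,0.05],"rot":[0,0,-0.001],"hand":-1},{"offset":[0.05,0.027,0.063],"rot":[0,0,-0.001],"hand":-1},{"offset":[0.057,0.027,0.072],"rot":[0,0,-0.001],"hand":-1},{"offset":[0.06,0.027,0.076],"rot":[0,0,-0.001],"hand":-1},{"offset":[0.06,0.027,0.076],"rot":[0,0,-0.001],"hand":-1}]'
python3 - <<'E'
from chk import *
o=ori(42); s=np.array([.6938,-.0225,.137])
chk((.694,-.023),.02); chk((.6851,.035),.02)
print(ctrl.get_obs()['eef_pos']);plan([(s,o)])
E
```

```text
time: 26.47
eef_pos: [0.6926, -0.0223, 0.1377]
tcp_rot: [-0.181, 2.403, 0.067]
ft_force: [0.2, -0.3, -1.4]
gripper_width: 0.0263
grip_force: 59.3
z 0.02 [ 0.6436 -0.0146] 9.232056909789238e-05 4 rack -0.046834586806859674 -0.02943195040577784
z 0.124 [ 0.6868 -0.0085] 0.00966400433183836 20 rack -0.0031835387735992563 -0.0298670188921638
z 0.02 [0.6851 0.0363] 0.0010440850751098926 12 rack 0.0018231106280190272 0.014661366834462475
z 0.124 [0.6847 0.0315] 0.007217077697281102 36 rack 0.0007188799983767592 0.010021444366762495
[ 0.6929 -0.0223  0.1383]
[ 0.6938 -0.0225  0.137 ] off [ 0.0012 -0.0015  0.0076] rot [-0.001   0.0001  0.0002]
```

Now lower, release and back off.

```bash

python3 -m pendant '[{"offset":[0.001,-0.001,0.006],"rot":[0,0,0],"hand":-1},{"offset":[0.001,-0.001,0.006],"rot":[0,0,0],"hand":-1},{"offset":[0.001,-0.001,0.006],"rot":[0,0,0],"hand":-1},{"offset":[0.001,-0.001,0.006],"rot":[0,0,0],"hand":0.05},{"offset":[0.001,-0.001,0.006],"rot":[0,0,0],"hand":0.05},{"offset":[0.001,-0.001,0.006],"rot":[0,0,0],"hand":0.05},{"offset":[0.001,-0.001,0.006],"rot":[0,0,0],"hand":0.05},{"offset":[0.001,-0.001,0.006],"rot":[0,0,0],"hand":0.05}]'
python3 -m pendant '[{"offset":[0,0,-0.03],"rot":[0,0,0],"hand":0.05},{"offset":[0,0,-0.08],"rot":[0,0,0],"hand":0.05},{"offset":[0,0,-0.15],"rot":[0,0,0],"hand":0.05},{"offset":[0,0,-0.25],"rot":[0,0,0],"hand":0.05},{"offset":[0,0,-0.36],"rot":[0,0,0],"hand":0.05},{"offset":[0,0,-0.47],"rot":[0,0,0],"hand":0.05},{"offset":[0,0,-0.55],"rot":[0,0,0],"hand":0.05},{"offset":[0,0,-0.6],"rot":[0,0,0],"hand":0.05}]'
python3 -m pendant '[{"offset":[0,-0.1,-0.03],"rot":[0,0,0],"hand":0.05},{"offset":[0,-0.3,-0.08],"rot":[0,0,0],"hand":0.05},{"offset":[0,-0.5,-0.1],"rot":[0,0,0],"hand":0.05},{"offset":[0,-0.7,-0.1],"rot":[0,0,0],"hand":0.05},{"offset":[0,-0.85,-0.1],"rot":[0,0,0],"hand":0.05},{"offset":[0,-0.95,-0.1],"rot":[0,0,0],"hand":0.05},{"offset":[0,-1,-0.1],"rot":[0,0,0],"hand":0.05},{"offset":[0,-1,-0.1],"rot":[0,0,0],"hand":0.05}]'
python3 - <<'E'
from meas import *; from plan import RX,RY
for n in('top','side'):
    p=cap(n); W=cloud(p); W[p['depth']==0]=9
    for c in ((.6677,.1505),(.676,.092),(.6851,.035),(.6938,-.0225)):
        b=bottle(W,c,.02,0); print(n,[(*(x[:2]),'rack',np.array([RX[:2],RY[:2]])@(x[0]-[.6855,.0215])) if x[0] is not 'top' else x for x in b])
    if n=='side': cv2.imwrite('pics/c2.png',cv2.resize(p['frame'][120:360,200:460,::-1],None,fx=2.4,fy=2.4))
    else: cv2.imwrite('pics/c3.png',cv2.resize(p['frame'][120:320,230:480,::-1],None,fx=3,fy=2.9))
E
```

```text
time: 27.23
eef_pos: [0.6937, -0.0224, 0.1374]
tcp_rot: [-0.181, 2.402, 0.067]
ft_force: [0.4, 1.2, 0.1]
gripper_width: 0.0449
grip_force: 0.0
time: 27.9
eef_pos: [0.6132, -0.0345, 0.2287]
tcp_rot: [-0.181, 2.4, 0.066]
ft_force: [0.5, 0.3, -0.6]
gripper_width: 0.0448
grip_force: 0.0
time: 28.57
eef_pos: [0.6307, -0.236, 0.2416]
tcp_rot: [-0.178, 2.403, 0.066]
ft_force: [-0.3, -0.5, -0.1]
gripper_width: 0.0446
grip_force: 0.0
top [(array([0.668, 0.15 ]), np.float64(0.0032), 'rack', array([0.002, 0.129])), (array([0.668, 0.151]), np.float64(0.0009), 'rack', array([0.002, 0.131])), ('top', np.float64(0.1355))]
top [(array([0.676, 0.09 ]), np.float64(0.0043), 'rack', array([0.001, 0.07 ])), (array([0.676, 0.091]), np.float64(0.0013), 'rack', array([0.001, 0.07 ])), ('top', np.float64(0.1358))]
top [(array([0.685, 0.033]), np.float64(0.004), 'rack', array([0.002, 0.011])), (array([0.686, 0.035]), np.float64(0.0009), 'rack', array([0.002, 0.013])), ('top', np.float64(0.13540000000000002))]
top [(array([ 0.694, -0.022]), np.float64(0.0019), 'rack', array([ 0.002, -0.044])), (array([ 0.694, 
[... 154 characters left out ...]
ay([0.001, 0.13 ])), (array([0.667, 0.15 ]), np.float64(0.0016), 'rack', array([0.002, 0.13 ])), ('top', np.float64(0.1332))]
side [(array([0.676, 0.09 ]), np.float64(0.0013), 'rack', array([0.001, 0.069])), (array([0.676, 0.092]), np.float64(0.0014), 'rack', array([0.001, 0.071])), ('top', np.float64(0.1338))]
side [(array([0.685, 0.035]), np.float64(0.0009), 'rack', array([0.002, 0.014])), (array([0.685, 0.035]), np.float64(0.0015), 'rack', array([0.001, 0.013])), ('top', np.float64(0.1343))]
side [(array([ 0.693, -0.022]), np.float64(0.0014), 'rack', array([ 0.001, -0.044])), ('top', np.float64(0.13490000000000002))]<stdin>:5: SyntaxWarning: "is not" with 'str' literal. Did you mean "!="?
```

View pics/c2.png

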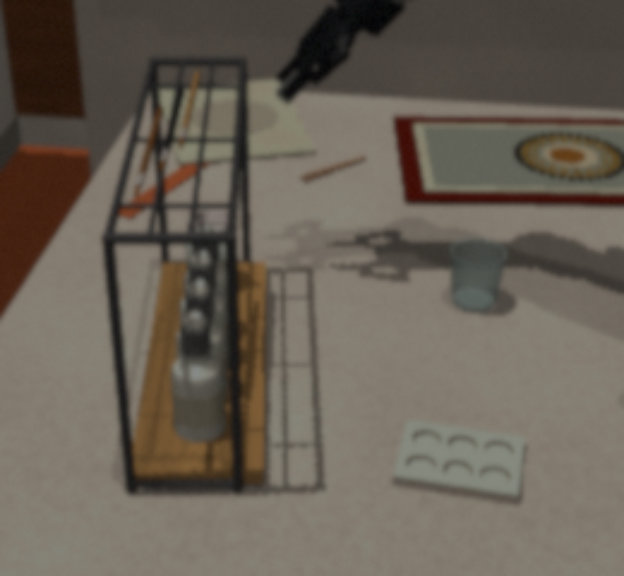

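View pics/c3.png

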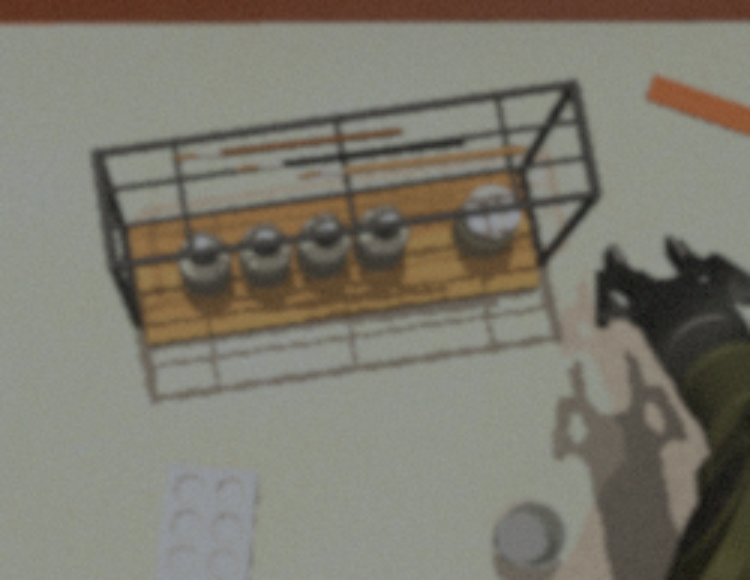

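The four bottles stand upright in one straight row at (205,255) to (382,235) in the top crop. Gaps are about 5–8 mm, the jar is untouched, and the arm is clear.

```bash
python3 -c "
from plant import ctrl
print(ctrl.get_obs()['joint_vel'].round(3)); print(ctrl.finish_job())"
```

```text
[ 0.02  -0.011 -0.015  0.001 -0.001 -0.001]
the job is handed in; nothing more can be done
None
```

The job is handed in: I pushed the open spout shut on the table, then stood all three bottles upright on the lower shelf in one straight row with bottle_d, with gaps of about 5 to 8 mm, in about 29 s of robot time.

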